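# Load the flanged last post into the lasting jack

### The job

Stand the flanged steel post on the bed of the grey jack in front of its slotted plate and slide it, upright, into the slot with its foot flange under the plate, past the two sprung detent balls, until it is fully home against the stop that closes the slot; then let go. Push gently, by feel, with no more than about 15 N, and leave the other things on the bench where they are.

Things in the scene. Friction and masses are not known exactly. Their poses are not given: they have to be found in the camera images.
- post: The flanged last post, bare steel, stands upright on the bench. Round about its own z: foot flange 48 mm diameter and 6 mm thick, above it a plain barrel 30 mm diameter up to 75 mm, then a thin pin 12 mm diameter up to 90 mm. Origin: centre of the underside of the flange; z up along the barrel. 0.28 to 0.56 kg.
- jack: Lasting jack, bolted down, level. Origin: under its base on the slot's centre line; x runs into the slot, y left, z up. Grey base x -130 to +100, 130 wide, 20 mm high; its flat top is the bed. Over it a steel plate, x -55 to +90, y -55 to +55, underside 28, top 36 mm above the bench (8 mm room for the 6 mm flange). Screw heads on the plate reach 40 mm above the bench. In front of x -55 the bed is free.
- plain_post: Bystander: a similar loose steel post without flange, 30 mm diameter, 75 mm high with a 12 mm pin up to 90 mm. Origin: centre of its underside.
- tin: Bystander: closed metal tin, 64 mm diameter, 70 mm high. Origin: centre of its underside.
- hammer: Bystander: hammer lying on the bench to the left of the jack. Origin: under its middle, x along the handle towards the head.
- jack_mouth (a point): Mouth of the slot, on its centre line at the bed's height: x -55, z +20 mm from the jack's origin, axes as the jack's. The slot is 63 mm wide here, narrows to 34 mm at jack x -30 and runs on 34 mm wide to its closed end, the rigid flat face of an adjustable stop, set anywhere from jack x +15 to +35 each time (not measured: feel for it). Home: barrel touching it, its axis 15 mm before it.
- seat (a joint): Small sprung brass pin in the middle of the stop's face, pressed by the barrel at the end of its way (under 2 N): 0 m standing out 4 mm, 0.004 m flush, barrel home. Two polished brass detent balls, 10 mm, one each side, 21 mm before the face, reach 5 mm into the slot and give way sideways on springs: the barrel meets them with its axis 31 mm before the face and passes with about 4 to 12 N along the slot.
Not all that is in view belongs to the job. What is shaped like the post but brown, purple or red is not meant.

How it is judged:
On the way:
1. the post stands upright on the jack's bed in front of the slot (x of post in the frame of jack between -0.14 and -0.035 m and y of post in the frame of jack between -0.05 and 0.05 m and z of post in the frame of jack between 0.017 and 0.023 m and angle between post's own z axis and vertical below 0.1 rad), for 0.1 s.
At the end, for the whole second after the job is handed in: The post stands at rest, upright within 0.08 rad, its flange on the bed under the slotted plate, on the slot's centre line within 4 mm, its barrel holding the seat pin pressed by more than 2.5 mm of 4 (within 1.5 mm of the stop) (value of joint seat above 0.0025 m and x of post in the frame of jack between -0.003 and 0.023 m and y of post in the frame of jack between -0.004 and 0.004 m and z of post in the frame of jack between 0.017 and 0.023 m and angle between post's own z axis and vertical below 0.08 rad and linear speed of post below 0.01 m/s); the robot touches nothing.
It fails at once if post and jack are forced together with more than 38 N in all, summed over their contacts (contact force between post and jack above 38 N).
It fails at once if the post is tipped over (angle between post's own z axis and vertical above 0.7 rad).
It fails at once if the plain post, tin or hammer is moved by more than 20 mm (distance of any of plain_post, tin, hammer from where it was at the start of the episode above 0.02 m).
It also fails if it takes over 64 s, if anything falls off the work surface, if the arm or the gripper's body presses on something with over 40 N, if the wrist force passes 120 N, or if a joint passes its speed limit or range.

### The arm

A 6-joint arm with a two-finger parallel gripper is mounted at the origin on the work surface. World frame = base frame: x ahead of the robot, y to its left, z up, the work surface at z = 0. Lengths are in m, angles in rad, forces in N, time in s.
With the tool pointing down it reaches from about 0.375 to 0.975 m from the base axis. Payload 3.8 kg.
Tool frame: the origin (TCP) lies midway between the tips of the shut fingers; the grasp point (between the pads) lies 19 mm behind it; z points along the fingers, x is the direction in which the jaws open and shut, and the axes are right-handed (so a half turn about z gives the same grasp; the last joint's range is limited). The gripper opens to 88 mm and grips with 3 to 60 N. Pads are 18 mm wide; open, the fingers measure 123 mm over their backs; the gripper's body (75 mm by 187 mm) begins 45 mm behind the grasp point.
Start: joints at [-1.212, 0.264, 1.604, -0, 1.274, -0.037], TCP at [0.26, -0.623, 0.239] pointing down, gripper open.
Joint ranges: [-2.63, 2.63], [-0.94, 2.18], [0.31, 2.57], [-1.31, 4.45], [0, 2.66], [-2.55, 2.55]. Speed limits (rad/s): [2.57, 2.57, 3.14, 3.14, 3.14, 3.14].

### API

Orientations are given as a unit quaternion [x, y, z, w].
In Python, from station import get_obs, viewer, bot gives the robot as it stands.
- The arm moves only by the shell command python3 -m inch 'ROWS' [OPENING] [FORCE]. ROWS is JSON, one flat list of numbers, 4 for each row, row after row: the shift along the world's x, y, z in mm, then the turn about the world's z in rad. In form: [tx, ty, tz, roll, tx, ty, tz, roll, ...]. A call has 1 to 12 rows; each row is the pose to reach, as a shift and turn from the pose measured when the call began; what a row does not reach only later rows make up. A row lasts 1/8 s, in which the tool goes at most 62.5 mm and 10.7 degrees, less where a joint would pass 70% of its speed; a pose out of reach is approached as far as the arm can. A call with a gripper value outside its range is refused whole. OPENING is the opening, from -1 (shut) to 1 (fully open), set as the call begins (- or left out, the last holds). The fingers move at their own pace and stop on an object; FORCE is the grip in N (left out, the last holds). Time passes only in rows, so rows that repeat a pose let the fingers close. It gives the time, the measured TCP pose, the force and the opening at its end, in the units of the state.
- get_obs(): the state, without advancing time (a new reading comes with each control period).
- viewer.camera(name): name is "side" or "top"; returns a dict with "color" (480x640x3 uint8, blue, green, red), "depth" (480x640 float32, m along the optical axis (not along the pixel's ray), 0 where there is no reading), "vfov" (degrees; the focal length in pixels is half the picture's height over the tangent of half this angle, whatever the lens; pixels are square), "cx", "cy" (the principal point, pixels), "view" (4x4, takes a point from world to camera coordinates). Camera axes: x right, y down, z forward; pixel columns grow to the right and rows downward; lengths in m; the calibration is good to about 2 mm. A picture is of the moment at which its call begins.
- bot.close_job(): hands the job in, once; it reports no verdict.
The state is a dict: "time": time; "qpos": joint angles; "qd": joint speeds; "joint_torque": joint torques, N m; "tool_pos": TCP position; "tcp_rot": TCP orientation; "contact_force": force on the tool from outside, world axes, zero at the start; "wrist_torque": the same for the moment, N m; "gripper_width": finger opening in m.
Only numpy, scipy, OpenCV 4.12 (cv2) and the standard library are available. Lean on these libraries where they do the work, as an engineer would, in place of code of your own. Each camera call takes 0.05 s, during which the arm holds its last target. There are 200 camera calls.

## Working session

There is one attempt and no reset: what is moved stays moved. The work goes in short steps, Python scripts to look and compute and a shell command to move; the robot and the scene stay as the last step left them, time stands still between calls to the robot, and variables do not carry over. Pictures are saved under pics/ and viewed, about 8 in all and at most 12, crops included, and the job is handed in when it is done.

```bash
mkdir -p pics; ls; cat > h.py <<'E'
import numpy as np,cv2
from station import get_obs,viewer,bot
def cam(n):
    c=viewer.camera(n); c['f']=240/np.tan(np.radians(c['vfov'])/2); return c
def pt(c,u,v,d=None,z=None):
    """world point of pixel by depth, or on plane z"""
    T=np.linalg.inv(np.array(c['view'])); r=np.array([(u-c['cx'])/c['f'],(v-c['cy'])/c['f'],1])
    if z is not None: d=(z-T[2,3])/(T[:3,:3]@r)[2]
    if d is None: d=float(np.median(c['depth'][int(v)-1:int(v)+2,int(u)-1:int(u)+2]))
    return T[:3,:3]@(r*d)+T[:3,3]
E
python3 - <<'E'
from h import *
import pickle
for n in('top','side'):
    c=cam(n); cv2.imwrite(f'pics/{n}0.png',c['color']); pickle.dump(c,open(f'{n}0.pkl','wb'))
    print(n,c['f'],c['cx'],c['cy'],np.round(np.linalg.inv(c['view']),3).tolist())
print(get_obs())
E
```

```text
pics
top 607.0086149519417 316.06496646775344 249.63294063807072 [[-0.005, -0.991, 0.131, 0.367], [-1.0, 0.003, -0.011, 0.097], [0.01, -0.131, -0.991, 1.615], [0.0, 0.0, 0.0, 1.0]]
side 478.3304939874381 311.2793416959648 245.47155960266718 [[0.988, -0.06, 0.142, 0.417], [-0.152, -0.511, 0.846, -0.793], [0.022, -0.858, -0.514, 0.596], [0.0, 0.0, 0.0, 1.0]]
{'time': 0.1, 'qpos': array([-1.21191324e+00,  2.64672478e-01,  1.60523069e+00, -8.05088625e-06,
        1.27371454e+00, -3.68872906e-02]), 'qd': array([ 1.27595949e-03, -4.17323006e-03, -3.54267148e-03,  8.21987524e-05,
       -3.18668824e-05, -6.49219466e-05]), 'joint_torque': array([-6.23993728e-04, -5.03618968e+01, -3.58070433e+01,  7.30562699e-02,
        2.33067566e-02, -5.86613237e-05]), 'tool_pos': array([ 0.26000237, -0.62221613,  0.23751976]), 'tcp_rot': array([ 8.32322020e-01, -5.54291467e-01, -8.23725079e-04, -5.88811167e-04]), 'contact_force': array([ 0.00914747, -0.02920635,  0.14318674]), 'wrist_torque': array([-0.00556917,  0.00753415,  0.04287937]), 'gripper_width': 0.0881637259231987}
```

View pics/top0.png

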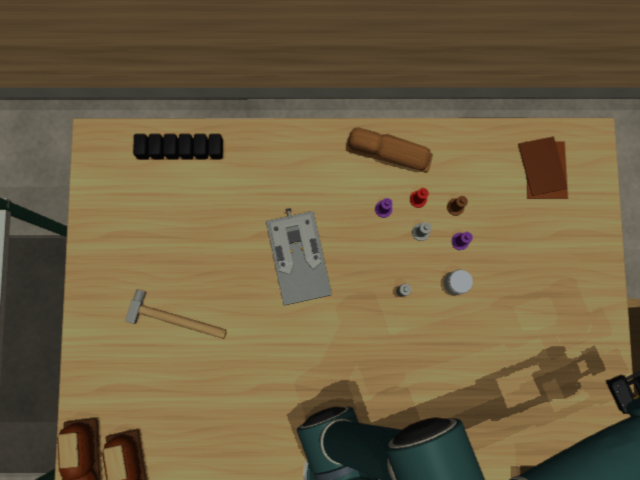

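View pics/side0.png

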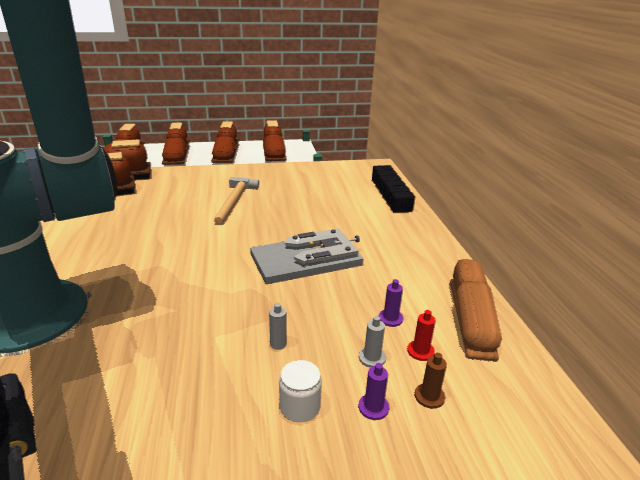

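Top view: grey flanged post at about (422,231), with the purple, red and brown lookalikes around it. The plain post is at (404,290), the tin at (459,282) and the jack at about (298,257), slot pointing up the picture. Next, an enlarged crop.

```bash
python3 - <<'E'
import pickle;from h import *
c=pickle.load(open('top0.pkl','rb'));s=pickle.load(open('side0.pkl','rb'))
a=cv2.resize(c['color'][203:308,258:338],None,fx=5,fy=5,interpolation=cv2.INTER_CUBIC)
b=cv2.resize(s['color'][270:375,345:425],None,fx=5,fy=5,interpolation=cv2.INTER_CUBIC)
cv2.imwrite('pics/c1.png',np.hstack([a,b]))
# posts: points by depth, heights
for n,(u,v) in dict(post=(422,231),plain=(404,290),tin=(459,282),pur1=(385,207),red=(420,197),pur2=(462,240),br=(457,205)).items():
    vs,us=np.mgrid[v-18:v+19,u-18:u+19]; P=np.array([pt(c,x,y,c['depth'][y,x]) for x,y in zip(us.ravel(),vs.ravel())])
    for lo,hi in((.062,.078),(.079,.1)):
        m=(P[:,2]>lo)&(P[:,2]<hi); 
        if m.any(): print(n,lo,m.sum(),np.round(P[m].mean(0),4),np.round((P[m].min(0)+P[m].max(0))/2,4),np.round(np.ptp(P[m],axis=0),3))
E
```

```text
post 0.062 77 [ 0.6269 -0.2012  0.0732] [ 0.6278 -0.2026  0.0706] [0.028 0.029 0.015]
post 0.079 32 [ 0.6275 -0.2015  0.0872] [ 0.6275 -0.2028  0.0889] [0.021 0.023 0.02 ]
plain 0.062 78 [ 0.468  -0.1458  0.0738] [ 0.4681 -0.1465  0.0704] [0.028 0.028 0.015]
plain 0.079 28 [ 0.4684 -0.1457  0.0857] [ 0.4686 -0.1456  0.0885] [0.02  0.028 0.019]
tin 0.062 436 [ 0.4891 -0.2883  0.0698] [ 0.4893 -0.2885  0.07  ] [0.057 0.062 0.016]
pur1 0.062 74 [ 0.689  -0.1023  0.0728] [ 0.6916 -0.1027  0.0703] [0.028 0.029 0.015]
pur1 0.079 31 [ 0.6922 -0.103   0.0857] [ 0.6928 -0.1017  0.0877] [0.022 0.023 0.017]
red 0.062 83 [ 0.717  -0.1955  0.0732] [ 0.7179 -0.1969  0.071 ] [0.03  0.028 0.014]
red 0.079 28 [ 0.7171 -0.1984  0.0867] [ 0.7174 -0.1991  0.0887] [0.012 0.021 0.019]
pur2 0.062 73 [ 0.6004 -0.3049  0.0726] [ 0.6019 -0.3071  0.07  ] [0.028 0.029 0.016]
pur2 0.079 35 [ 0.6028 -0.3069  0.0858] [ 0.6022 -0.3059  0.0877] [0.024 0.026 0.017]
br 0.062 68 [ 0.6952 -0.2972  0.0728] [ 0.6963 -0.298   0.0701] [0.028 0.029 0.016]
br 0.079 35 [ 0.6957 -0.2962  0.0856] [ 0.6967 -0.2967  0.0879] [0.024 0.028 0.017]
```

View pics/c1.png

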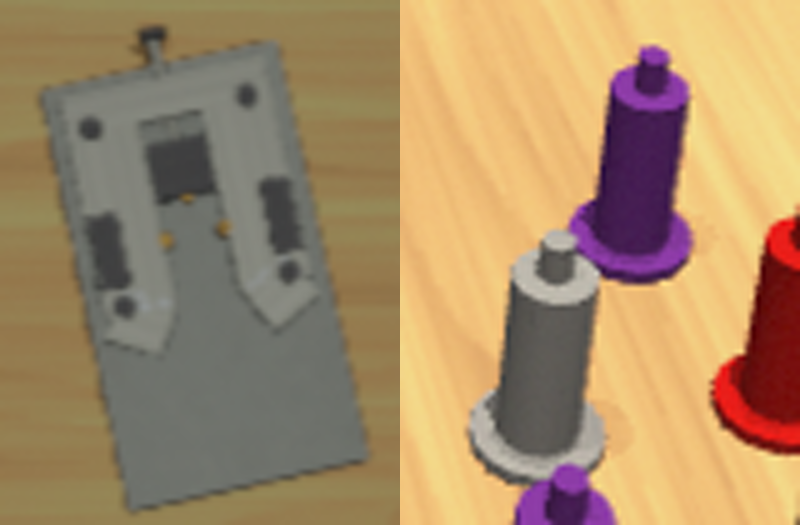

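The left crop shows the jack's corners at about (130,510), (368,460), (277,42) and (45,90). The balls are at (167,240) and (224,228), and the seat pin is at about (187,199). The right crop confirms the grey flanged post, upright.

```bash
python3 - <<'E'
import pickle;from h import *
c=pickle.load(open('top0.pkl','rb'))
q=lambda x,y,z:pt(c,258+(x+.5)/5-.5,203+(y+.5)/5-.5,z=z)
fl,fr,br,bl=[q(x,y,.02)[:2] for x,y in((130,510),(368,460),(277,42),(45,90))]
print(fl,fr,br,bl,np.linalg.norm(fl-bl),np.linalg.norm(fl-fr))
d=(bl+br-fl-fr); y=(fl+bl-fr-br); print(np.degrees([np.arctan2(d[1],d[0]),np.arctan2(-y[0],y[1])]))
yaw=np.mean([np.arctan2(d[1],d[0]),np.arctan2(-y[0],y[1])])
R=np.array([[np.cos(yaw),-np.sin(yaw)],[np.sin(yaw),np.cos(yaw)]])
o=(fl+fr+bl+br)/4-R@[-.015,0]; print('jack',o,np.degrees(yaw))
for n,x,yy,z in(('ballL',167,240,.032),('ballR',224,228,.032),('pin',187,199,.032),('s',90,128,.04),('s',247,95,.04),('s',125,306,.04),('s',289,271,.04),('tipL',158,353,.036),('tipR',275,330,.036)):
    print(n,np.round(R.T@(q(x,yy,z)[:2]-o),4))
print('jack depth z',pt(c,300,285),pt(c,270,240))
print('targets x=-.09:',o+R@[-.09,0], 'mouth',o+R@[-.055,0])
E
```

```text
[0.4329456  0.16559359] [0.45856983 0.04077327] [0.68192567 0.08763427] [0.6562424  0.21137374] 0.22794140865247564 0.1274233626672636
[11.71768957 11.66313628]
jack [0.57210973 0.12938307] 11.690412926234458
ballL [0.005  0.0159]
ballR [ 0.0051 -0.0147]
pin [0.0242 0.0012]
s [0.0704 0.0434]
s [ 0.0707 -0.0409]
s [-0.0255  0.0443]
s [-0.0251 -0.0432]
tipL [-0.0528  0.0325]
tipR [-0.0536 -0.0298]
jack depth z [0.48415288 0.12262455 0.01956019] [0.60454558 0.20230808 0.01606395]
targets x=-.09: [0.48397662 0.11114696] mouth [0.51825061 0.11823878]
```

```bash
python3 -m inch '[37,42,0,0.14, 74,84,0,0.28, 110,126,0,0.42, 147,168,0,0.56, 184,210,0,0.7, 221,252,-10,0.84, 258,294,-20,0.98, 294,336,-30,1.12, 331,378,-40,1.26, 368,420,-40,1.379, 368,420,-40,1.379, 368,420,-40,1.379]' 0.36 20
python3 - <<'E'
from h import *
import pickle
c=cam('top');a=cv2.resize(c['color'][170:270,360:500],None,fx=5,fy=5,interpolation=cv2.INTER_CUBIC)
s=cam('side');cv2.imwrite('pics/s2.png',s['color'][100:430,150:550]);print(get_obs()['tool_pos'],get_obs()['contact_force'])
E
```

```text
time: 1.6
tool_pos: [0.6275, -0.2022, 0.1969]
tcp_rot: [0.995, 0.102, -0.002, 0.0]
contact_force: [-0.1, 0.1, 0.5]
gripper_width: 0.0602
[ 0.6270777  -0.20328085  0.19733086] [-0.18099783 -0.18695247  0.27722097]
```

View pics/s2.png

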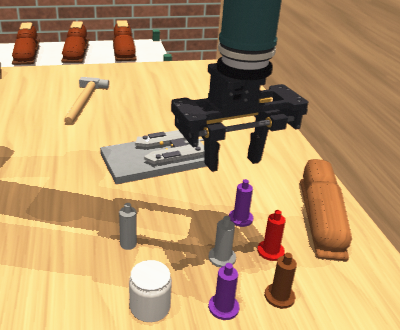

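The gripper hangs over the grey post with its jaws along the slot direction, and the fingers straddle the post and clear the red one. Descending to grip.

```bash
python3 -m inch '[0,0,-40,0, 0,0,-80,0, 0,0,-120,0, 0,0,-140,0, 0,0,-150,0, 0,0,-157,0, 0,0,-157,0]' && python3 -m inch '[0,0,0,0, 0,0,0,0, 0,0,0,0, 0,0,0,0, 0,0,0,0, 0,0,0,0]' -1 25
```

```text
time: 2.58
tool_pos: [0.6277, -0.2036, 0.0411]
tcp_rot: [0.995, 0.101, -0.001, 0.0]
contact_force: [-0.4, 0.5, 0.1]
gripper_width: 0.0595
time: 3.32
tool_pos: [0.6283, -0.2037, 0.0416]
tcp_rot: [0.995, 0.101, -0.0, 0.001]
contact_force: [2.3, 2.0, 2.2]
gripper_width: 0.0294
```

```bash
python3 -m inch '[0,0,15,0, 0,0,40,0, 0,0,75,0, 0,0,110,0, 0,0,130,0, -15,30,130,0, -33,70,130,0, -52,110,130,0, -71,150,130,0, -90,190,130,0, -109,230,130,0, -109,230,130,0]' && python3 -m inch '[-10,20,0,0, -25,50,0,0, -36,74,-5,0, -41,84,-30,0, -41,84,-60,0, -41,84,-80,0, -41,84,-90,0, -41,84,-90,0, -41,84,-90,0]'
python3 - <<'E'
from h import *
c=cam('top');a=cv2.resize(c['color'][203:308,258:338],None,fx=5,fy=5,interpolation=cv2.INTER_CUBIC)
s=cam('side');b=cv2.resize(s['color'][180:285,235:370],None,fx=3,fy=5,interpolation=cv2.INTER_CUBIC)
cv2.imwrite('pics/p3.png',np.hstack([a,b])[:, :800]);o=get_obs();print(o['tool_pos'],o['contact_force'],o['tcp_rot'])
E
```

```text
time: 4.82
tool_pos: [0.5168, 0.0284, 0.1707]
tcp_rot: [0.995, 0.103, -0.002, 0.0]
contact_force: [-0.3, -0.1, -3.9]
gripper_width: 0.0292
time: 5.95
tool_pos: [0.4767, 0.1123, 0.0815]
tcp_rot: [0.995, 0.102, -0.001, 0.0]
contact_force: [0.1, -0.2, -2.5]
gripper_width: 0.0294
[0.47678515 0.11248312 0.08173535] [ 0.90301131 -0.47397009 -3.1472919 ] [ 9.94733918e-01  1.02488383e-01 -7.34928147e-04  1.50858942e-04]
```

View pics/p3.png

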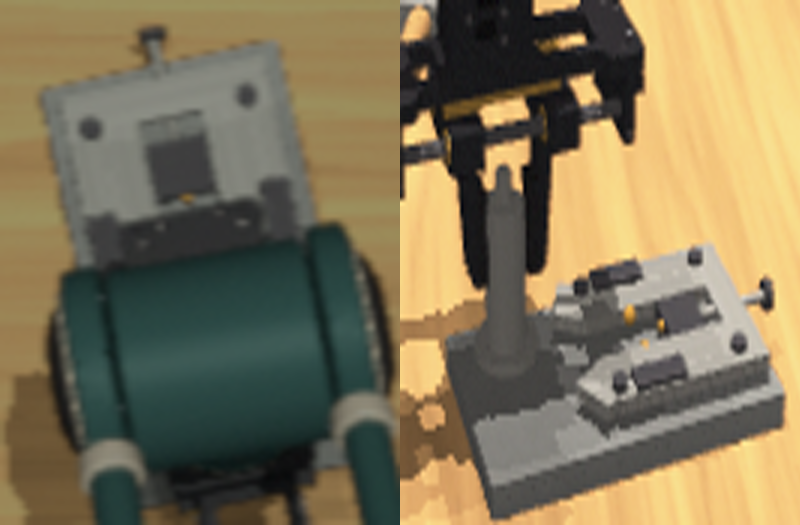

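The side view shows the post upright in the jaws, about 20 mm over the bed in front of the slot. Setting it down by feel, then measuring its lateral position from depth.

```bash
python3 -m inch '[0,0,-6,0, 0,0,-12,0, 0,0,-15,0, 0,0,-17,0, 0,0,-18,0, 0,0,-19,0, 0,0,-19,0]'
python3 - <<'E'
from h import *
from scipy.optimize import least_squares
s=cam('side');v,u=np.mgrid[180:285,235:370]
P=np.array([pt(s,x,y,s['depth'][y,x]) for x,y in zip(u.ravel(),v.ravel())])
yaw=np.radians(11.69);R=np.array([[np.cos(yaw),-np.sin(yaw)],[np.sin(yaw),np.cos(yaw)]]);o=np.array([.5709,.1302])
J=(P[:,:2]-o)@R
for lo,hi in((.03,.045),(.045,.06),(.035,.06)):
    m=(P[:,2]>lo)&(P[:,2]<hi)&(abs(J[:,0]+.095)<.016)&(abs(J[:,1])<.02)
    r=least_squares(lambda p:np.hypot(*(J[m]-p).T)-.015,[-.095,0],loss='soft_l1',f_scale=.001)
    print(m.sum(),r.x,np.abs(r.fun).mean(), J[m].min(0),J[m].max(0))
t=get_obs();print('tcp in jack',(t['tool_pos'][:2]-o)@R,t['tool_pos'][2],t['contact_force'])
# plate edges seen from the side: screws/plate y extent
m=(P[:,2]>.032)&(P[:,2]<.038)&(J[:,0]>-.04)&(J[:,0]<.085)&(abs(J[:,1])<.07)
print('plate y',np.percentile(J[m,1],[.5,99.5]),'x',np.percentile(J[m,0],[.5,99.5]))
k=m&(abs(J[:,0]+.01)<.015); print('slot edges',np.sort(J[k&(J[:,1]<0),1])[-4:],np.sort(J[k&(J[:,1]>0),1])[:4])
E
```

```text
time: 6.92
tool_pos: [0.4769, 0.1125, 0.0628]
tcp_rot: [0.995, 0.102, -0.001, 0.0]
contact_force: [-0.2, -0.1, -4.4]
gripper_width: 0.0296
76 [-0.0953432  0.0039048] 0.0008969914427689127 [-0.11038151 -0.01384771] [-0.08053724  0.00543439]
76 [-0.0950187   0.00387156] 0.0011602502716467258 [-0.11017213 -0.01450875] [-0.08438147  0.00312024]
123 [-0.09508861  0.00386305] 0.0010644549192307758 [-0.11017213 -0.01450875] [-0.0811102   0.00543439]
tcp in jack [-0.09566644  0.00172302] 0.06282026625236628 [ 1.05009195 -0.11607644 -3.86290477]
plate y [-0.05813831  0.05530678] x [-0.03952199  0.08462364]
slot edges [-0.01762048 -0.01730597 -0.01723408 -0.01684663] [0.01020749 0.01163172 0.01296474 0.01304166]
```

```bash
python3 -m inch '[0.6,-3,0,0, 0.6,-3,-0.5,0, 0.6,-3,-1,0, 0.6,-3,-1.5,0, 0.6,-3,-1.5,0]'; python3 -c "
from h import *
for i in range(3): print(get_obs()['contact_force'],get_obs()['tool_pos'])"
```

```text
time: 7.6
tool_pos: [0.4776, 0.1095, 0.0615]
tcp_rot: [0.995, 0.103, -0.001, 0.0]
contact_force: [-1.1, 0.1, -0.9]
gripper_width: 0.0297
[-1.05875038  0.08531451 -0.88037487] [0.47758386 0.10952284 0.06154671]
[-1.05875038  0.08531451 -0.88037487] [0.47758386 0.10952284 0.06154671]
[-1.05875038  0.08531451 -0.88037487] [0.47758386 0.10952284 0.06154671]
```

The post now rests on the bed. I'll release it briefly so it stands square, then regrip lightly.

```bash
python3 -m inch '[0,0,0,0, 0,0,0,0, 0,0,0,0]' -0.2 12; python3 -m inch '[0,0,0,0, 0,0,0,0, 0,0,0,0, 0,0,0,0]' -1 12
python3 - <<'E'
from h import *
from scipy.optimize import least_squares
s=cam('side');v,u=np.mgrid[180:285,235:370]
P=np.array([pt(s,x,y,s['depth'][y,x]) for x,y in zip(u.ravel(),v.ravel())])
yaw=np.radians(11.69);R=np.array([[np.cos(yaw),-np.sin(yaw)],[np.sin(yaw),np.cos(yaw)]]);o=np.array([.5709,.1302])
J=(P[:,:2]-o)@R
m=(P[:,2]>.035)&(P[:,2]<.06)&(abs(J[:,0]+.095)<.016)&(abs(J[:,1])<.022)
r=least_squares(lambda p:np.hypot(*(J[m]-p).T)-.015,[-.095,0],loss='soft_l1',f_scale=.001)
t=get_obs();print(m.sum(),r.x,'tcp in jack',(t['tool_pos'][:2]-o)@R,t['tool_pos'][2],t['contact_force'])
E
```

```text
time: 7.98
tool_pos: [0.4779, 0.1096, 0.0618]
tcp_rot: [0.995, 0.103, -0.0, 0.0]
contact_force: [1.1, -0.1, 0.4]
gripper_width: 0.0351
time: 8.48
tool_pos: [0.4779, 0.1096, 0.0618]
tcp_rot: [0.995, 0.103, -0.0, 0.0]
contact_force: [-0.3, -0.8, 1.5]
gripper_width: 0.0297
135 [-0.09511774  0.00114966] tcp in jack [-0.09531161 -0.00131101] 0.061819107097883096 [-1.41987758 -0.056464    1.20319694]
```

```bash
python3 -m inch '[4.9,1,0,0, 9.8,2,0,0, 14.7,3,0,0, 19.6,4.1,0,0, 24.5,5.1,0,0, 29.4,6.1,0,0, 34.3,7.1,0,0, 39.2,8.1,0,0, 44.1,9.1,0,0, 46,9.5,0,0, 49,10.1,0,0, 49,10.1,0,0]'; python3 -m inch '[2,0.4,0,0, 4,0.8,0,0, 6,1.2,0,0, 8,1.7,0,0, 9.8,2,0,0, 9.8,2,0,0]'
```

```text
time: 10.02
tool_pos: [0.5251, 0.1194, 0.062]
tcp_rot: [0.995, 0.103, -0.002, 0.0]
contact_force: [-6.6, -0.6, 7.6]
gripper_width: 0.0299
time: 10.78
tool_pos: [0.533, 0.1211, 0.0621]
tcp_rot: [0.995, 0.103, -0.005, 0.001]
contact_force: [-6.6, -1.4, 7.6]
gripper_width: 0.0296
```

Vertical load has built to 7.6 N, so I'm raising the tool a little to unload and checking the effect.

```bash
python3 -m inch '[0,0,0.5,0, 0,0,1,0, 0,0,1,0]'
python3 - <<'E'
from h import *
c=cam('top');s=cam('side');b=cv2.resize(s['color'][170:285,240:380],None,fx=5,fy=5,interpolation=cv2.INTER_CUBIC)
cv2.imwrite('pics/p4.png',b);yaw=np.radians(11.69);R=np.array([[np.cos(yaw),-np.sin(yaw)],[np.sin(yaw),np.cos(yaw)]]);o=np.array([.5709,.1302])
t=get_obs();print((t['tool_pos'][:2]-o)@R,t['tool_pos'][2],t['contact_force'],t['wrist_torque'])
E
```

```text
time: 11.15
tool_pos: [0.5328, 0.121, 0.0625]
tcp_rot: [0.995, 0.103, -0.005, 0.001]
contact_force: [0.0, 0.2, -2.6]
gripper_width: 0.0298
[-0.03913074 -0.00127625] 0.06262914731872558 [-1.45889953 -0.34709523 -2.75546048] [-0.02589202 -0.11385049 -0.0626972 ]
```

View pics/p4.png

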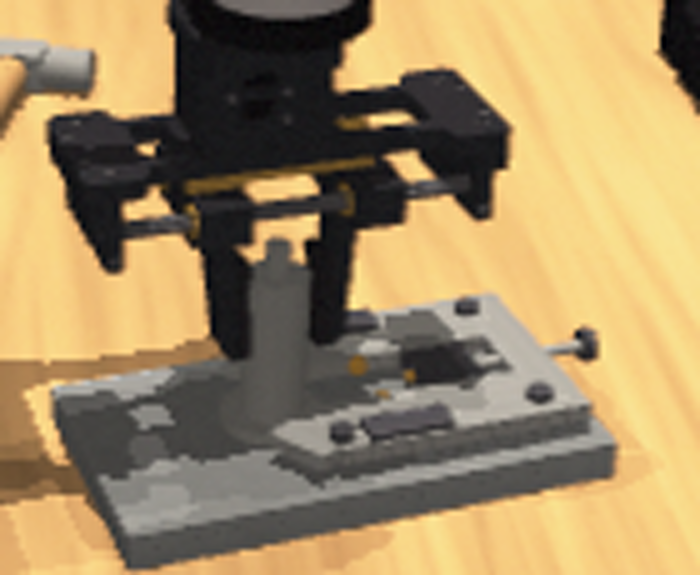

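The post is upright between the plate's horns, on line with the slot between the brass balls, and almost unloaded. Continuing up to just before the detents (axis about -8 mm).

```bash
python3 -m inch '[2.9,0.6,0,0, 5.9,1.2,0,0, 8.8,1.8,0,0, 11.8,2.4,0,0, 14.7,3,0,0, 17.6,3.6,0,0, 17.6,3.6,0,0]'; python3 -m inch '[2,0.4,0,0, 4,0.8,0,0, 6,1.2,0,0, 7.8,1.6,0,0, 9.8,2,0,0, 9.8,2,0,0]';python3 -c "
from h import *
t=get_obs();print(t['contact_force'],t['wrist_torque'],t['tcp_rot'])"
```

```text
time: 12.12
tool_pos: [0.5507, 0.1247, 0.0627]
tcp_rot: [0.995, 0.103, -0.005, 0.001]
contact_force: [-0.1, -0.4, -4.1]
gripper_width: 0.0299
time: 12.88
tool_pos: [0.5608, 0.1267, 0.0627]
tcp_rot: [0.995, 0.103, -0.005, 0.001]
contact_force: [0.6, -0.4, -4.1]
gripper_width: 0.0298
[ 0.6201004  -0.40617141 -4.12560374] [ 0.04922507 -0.12013493 -0.03112715] [ 9.94710333e-01  1.02608164e-01 -4.76066049e-03  5.05130006e-04]
```

```bash
python3 -m inch '[0,0,-0.3,0, 0,0,-0.3,0, 0.5,0.1,-0.3,0, 1,0.2,-0.3,0, 1.5,0.3,-0.3,0, 2,0.4,-0.3,0, 2.5,0.5,-0.3,0, 3,0.6,-0.3,0, 3.5,0.7,-0.3,0, 3.9,0.8,-0.3,0, 3.9,0.8,-0.3,0]' -1 25;  python3 -m inch '[0.5,0.1,0,0, 1,0.2,0,0, 1.5,0.3,0,0, 2,0.4,0,0, 2,0.4,0,0]'
```

```text
time: 14.25
tool_pos: [0.5647, 0.1275, 0.0624]
tcp_rot: [0.995, 0.103, -0.005, 0.001]
contact_force: [-0.0, -0.2, -3.7]
gripper_width: 0.0291
time: 14.88
tool_pos: [0.5668, 0.1279, 0.0624]
tcp_rot: [0.995, 0.103, -0.005, 0.001]
contact_force: [-0.2, -0.3, -2.7]
gripper_width: 0.0292
```

```bash
for i in 1 2 3; do python3 -m inch '[0.5,0.1,0,0, 1,0.2,0,0, 1.5,0.3,0,0, 1.5,0.3,0,0]' | sed -n '2p;4p'; done
```

```text
tool_pos: [0.5681, 0.1281, 0.0623]
contact_force: [-1.0, -1.0, -2.7]
tool_pos: [0.569, 0.1281, 0.0622]
contact_force: [-4.1, -2.4, -0.6]
tool_pos: [0.5698, 0.1282, 0.0623]
contact_force: [-4.9, -3.2, 1.6]
```

Met the balls. There's a small sideways load towards -y, so I'll ease the tool that way and keep pushing.

```bash
python3 -m inch '[0.1,-0.4,0,0, 0.6,-0.4,0,0, 1.1,-0.3,0,0, 1.1,-0.3,0,0]' | sed -n '2,4p'; for i in 1 2; do python3 -m inch '[0.5,0.1,0,0, 1,0.2,0,0, 1,0.2,0,0]' | sed -n '2,4p'; done
```

```text
tool_pos: [0.57, 0.1278, 0.0623]
tcp_rot: [0.995, 0.103, -0.008, 0.001]
contact_force: [-6.2, -1.7, 2.5]
tool_pos: [0.57, 0.128, 0.0623]
tcp_rot: [0.995, 0.103, -0.009, 0.001]
contact_force: [-6.6, -2.0, 2.6]
tool_pos: [0.5701, 0.128, 0.0624]
tcp_rot: [0.995, 0.103, -0.01, 0.001]
contact_force: [-6.3, -2.4, 2.8]
```

```bash
python3 -m inch '[0.7,0.1,0,0, 1.4,0.2,0,0, 2,0.3,0,0, 2.4,0.4,0,0, 2.4,0.4,0,0]' | sed -n '2,4p'; 
```

```text
tool_pos: [0.5704, 0.1281, 0.0625]
tcp_rot: [0.995, 0.103, -0.012, 0.001]
contact_force: [-9.5, -2.4, 6.4]
```

```bash
python3 -m inch '[0.7,0.1,0.4,0, 1.4,0.2,0.8,0, 2,0.3,0.8,0, 2.6,0.4,0.8,0, 2.9,0.5,0.8,0, 2.9,0.5,0.8,0]' | sed -n '2,4p'; 
```

```text
tool_pos: [0.5707, 0.1281, 0.0626]
tcp_rot: [0.995, 0.103, -0.015, 0.002]
contact_force: [-9.7, -3.6, 3.5]
```

The push at this height is slowly tilting the tool (0.03 rad). I'll let go so the post stands square again, regrip about 10 mm lower (body still clear of the pin), and push there.

```bash
python3 -m inch '[-1,-0.2,0,0, -1,-0.2,0,0, -1,-0.2,0,0]' -0.1 25| sed -n '2,5p';  python3 -m inch '[0,0,-3,0, 0,0,-7,0, 0,0,-10,0, 0,0,-10,0]'| sed -n '2,5p'; python3 -m inch '[0,0,0,0, 0,0,0,0, 0,0,0,0, 0,0,0,0]' -1 25 | sed -n '1,5p'
python3 - <<'E'
from h import *
s=cam('side');b=cv2.resize(s['color'][170:285,240:380],None,fx=5,fy=5,interpolation=cv2.INTER_CUBIC)
cv2.imwrite('pics/p5.png',b)
E
```

```text
tool_pos: [0.5713, 0.1284, 0.0635]
tcp_rot: [0.995, 0.103, -0.014, 0.001]
contact_force: [0.4, -0.4, -0.4]
gripper_width: 0.0395
tool_pos: [0.571, 0.1283, 0.0529]
tcp_rot: [0.995, 0.103, -0.014, 0.001]
contact_force: [0.1, 0.9, 1.0]
gripper_width: 0.0398
time: 20.38
tool_pos: [0.5689, 0.1278, 0.0528]
tcp_rot: [0.995, 0.103, -0.016, 0.002]
contact_force: [-6.0, -1.6, 5.0]
gripper_width: 0.0292
```

View pics/p5.png

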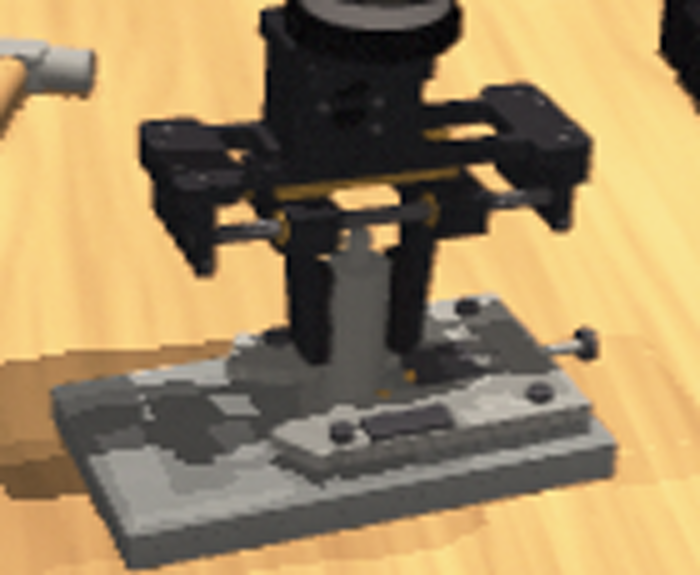

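The post is upright against the balls, just short of the dark recess and stop. The fingers are lower now and clear of the plate. One steady ramp.

```bash
python3 -m inch '[0.5,0.1,0.3,0, 1,0.2,0.6,0, 1.5,0.3,0.8,0, 2,0.4,0.8,0, 2.5,0.5,0.8,0, 3,0.6,0.8,0, 3,0.6,0.8,0]'|sed -n '2,4p'
```

```text
tool_pos: [0.5692, 0.1279, 0.053]
tcp_rot: [0.994, 0.103, -0.019, 0.002]
contact_force: [-7.8, -1.1, 5.0]
```

Force isn't building cleanly because the tool's lean is creeping up to 0.04 rad, which could pry the flange against the plate. I'll let go, rise, and level the tool by pressing the open fingertips lightly on free bench to the right of the jack.

```bash
python3 -m inch '[-1,0,0,0, -1,0,0,0, -1,0,0,0, -1,0,40,0, -1,0,80,0, -2,-40,80,0, -4,-90,80,0, -7,-138,80,0, -7,-138,80,0]' 0.2|sed -n '2,4p'; python3 -m inch '[0,0,-40,0, 0,0,-80,0, 0,0,-105,0, 0,0,-118,0, 0,0,-122,0, 0,0,-124,0, 0,0,-124,0]' 1 |sed -n '1,5p'
```

```text
tool_pos: [0.5627, -0.0129, 0.1334]
tcp_rot: [0.995, 0.101, -0.019, 0.002]
contact_force: [1.1, -0.5, 0.6]
time: 23.3
tool_pos: [0.5636, -0.0128, 0.0104]
tcp_rot: [0.995, 0.101, -0.018, 0.002]
contact_force: [0.1, 0.9, 0.3]
gripper_width: 0.0881
```

```bash
python3 -m inch '[0,0,-5,0, 0,0,-8,0, 0,0,-10,0, 0,0,-12,0, 0,0,-14,0, 0,0,-14,0]'|sed -n '2,4p'; for i in 1 2; do python3 -m inch '[0,0,-2,0, 0,0,-4,0, 0,0,-4,0]' |sed -n '1,4p';done
```

```text
tool_pos: [0.5641, -0.0129, 0.0019]
tcp_rot: [0.995, 0.101, -0.018, 0.002]
contact_force: [-19.6, 0.1, 38.9]
time: 24.42
tool_pos: [0.5646, -0.013, 0.002]
tcp_rot: [0.995, 0.101, -0.018, 0.003]
contact_force: [-12.8, -0.7, 29.3]
time: 24.8
tool_pos: [0.5646, -0.013, 0.002]
tcp_rot: [0.995, 0.101, -0.018, 0.002]
contact_force: [-15.1, 0.4, 31.9]
```

```bash
for i in 1 2 3; do python3 -m inch '[-2,-0.4,-3,0, -5,-1,-3,0, -8,-1.6,-3,0]' |sed -n '1,4p';done
```

```text
time: 25.18
tool_pos: [0.5616, -0.0144, 0.0017]
tcp_rot: [0.995, 0.101, -0.013, 0.003]
contact_force: [3.6, 2.0, 5.6]
time: 25.55
tool_pos: [0.5583, -0.0159, 0.0012]
tcp_rot: [0.995, 0.101, -0.008, 0.003]
contact_force: [3.6, 0.1, 5.8]
time: 25.92
tool_pos: [0.555, -0.0174, 0.0008]
tcp_rot: [0.995, 0.101, -0.003, 0.004]
contact_force: [3.0, 0.3, 6.2]
```

Dragging back under light pressure levels it. One or two more for a slight backward bias.

```bash
for i in 1 2; do python3 -m inch '[-2,0,-3,0, -5,0,-3,0, -8,0,-3,0]' |sed -n '1,4p';done; python3 -m inch '[0,0,50,0, 0,0,100,0, 0,0,135,0, 0,0,135,0]' 0.2|sed -n '1,5p'
python3 - <<'E'
from h import *
from scipy.spatial.transform import Rotation as Ro
from scipy.optimize import least_squares
s=cam('side');v,u=np.mgrid[170:285,240:380]
b=cv2.resize(s['color'][170:285,240:380],None,fx=5,fy=5,interpolation=cv2.INTER_CUBIC);cv2.imwrite('pics/p6.png',b)
P=np.array([pt(s,x,y,s['depth'][y,x]) for x,y in zip(u.ravel(),v.ravel())])
yaw=np.radians(11.69);R=np.array([[np.cos(yaw),-np.sin(yaw)],[np.sin(yaw),np.cos(yaw)]]);o=np.array([.5709,.1302])
J=(P[:,:2]-o)@R
m=(P[:,2]>.055)&(P[:,2]<.09)&(abs(J[:,0])<.03)&(abs(J[:,1])<.025)
r=least_squares(lambda p:np.hypot(*(J[m]-p).T)-.015,[-.005,0],loss='soft_l1',f_scale=.001)
t=get_obs();A=Ro.from_quat(t['tcp_rot']).as_matrix();print('z',A[:,2],'jaw',np.degrees(np.arctan2(A[1,0],A[0,0])))
print(m.sum(),'post jack',r.x,'world',o+R@r.x,t['tool_pos'])
E
```

```text
time: 26.3
tool_pos: [0.5516, -0.0177, 0.0005]
tcp_rot: [0.995, 0.101, 0.001, 0.005]
contact_force: [5.5, 0.5, 6.8]
time: 26.68
tool_pos: [0.5497, -0.018, 0.001]
tcp_rot: [0.995, 0.101, 0.007, 0.005]
contact_force: [6.7, 0.3, 9.1]
time: 27.18
tool_pos: [0.5525, -0.0182, 0.1396]
tcp_rot: [0.995, 0.101, 0.011, 0.006]
contact_force: [0.8, 0.2, -0.6]
gripper_width: 0.0536
z [ 0.018123   -0.00972405 -0.99978848] jaw 11.576968002769277
178 post jack [-3.10490896e-03 -2.59820373e-05] world [0.56786476 0.12954545] [ 0.5507442  -0.01809795  0.13716666]
```

View pics/p6.png

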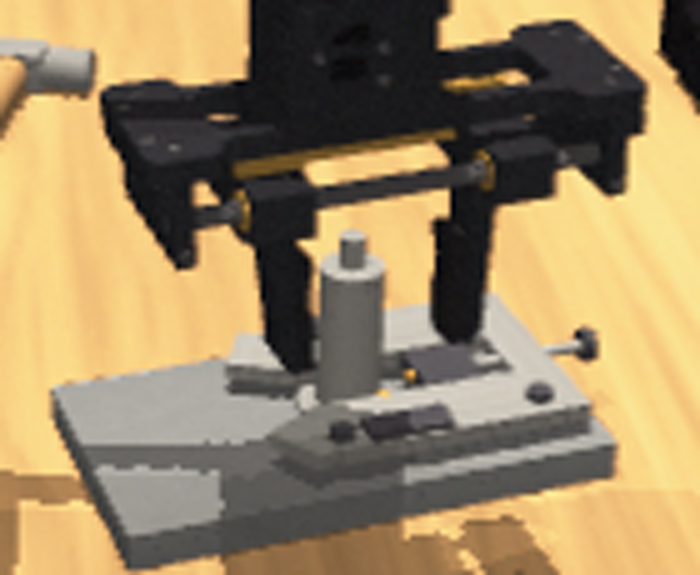

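The post stands upright in the slot against the balls, at jack (-3, 0) mm, and the tool is level with a slight backward lean. Going back, gripping low, and then one continuous push.

```bash
python3 -m inch '[5,45,0,0, 10,95,0,0, 15,135,0,0, 16.5,147,0,0, 16.5,147,0,0, 16.5,147,-30,0, 16.5,147,-55,0, 16.5,147,-75,0, 16.5,147,-84.5,0, 16.5,147,-84.5,0, 16.5,147,-84.5,0]'|sed -n '1,5p';python3 -c "
from h import *
print(get_obs()['tool_pos'],get_obs()['contact_force'])"
```

```text
time: 28.6
tool_pos: [0.5681, 0.1289, 0.0536]
tcp_rot: [0.995, 0.101, 0.009, 0.006]
contact_force: [-0.4, 0.3, 0.0]
gripper_width: 0.0532
[0.56810227 0.1289361  0.05360071] [-0.35393901  0.32682965  0.02074292]
```

```bash
python3 -m inch '[0,0,0,0, 0,0,0,0, 0,0,0,0, 0,0,0,0]' -1 25|sed -n '2,5p'; python3 -m inch '[0.6,0.1,0,0, 1.2,0.2,0,0, 1.8,0.4,0,0, 2.4,0.5,0,0, 2.9,0.6,0,0, 3.4,0.7,0,0, 3.4,0.7,0,0]'|sed -n '1,5p'
```

```text
tool_pos: [0.5679, 0.1289, 0.0542]
tcp_rot: [0.995, 0.101, 0.009, 0.006]
contact_force: [-1.7, -0.4, 5.7]
gripper_width: 0.0295
time: 29.98
tool_pos: [0.5682, 0.129, 0.0542]
tcp_rot: [0.995, 0.101, 0.006, 0.006]
contact_force: [-11.0, -1.5, 12.6]
gripper_width: 0.0292
```

Downward load is too high (12.6 N), so I'm repeating with the tool lifted to unload the bed.

```bash
python3 -m inch '[0,0,0.8,0, 0.5,0.1,1.2,0, 1.2,0.2,1.4,0, 1.8,0.4,1.6,0, 2.4,0.5,1.6,0]'|sed -n '1,5p'
```

```text
time: 30.6
tool_pos: [0.5691, 0.1293, 0.0548]
tcp_rot: [0.995, 0.101, 0.004, 0.006]
contact_force: [-4.1, -0.7, -3.8]
gripper_width: 0.0296
```

```bash
python3 -m inch '[0.6,0.1,0.2,0, 1.2,0.2,0.4,0, 1.8,0.4,0.6,0, 2.4,0.5,0.7,0, 2.9,0.6,0.8,0, 2.9,0.6,0.8,0]'|sed -n '1,5p'
```

```text
time: 31.35
tool_pos: [0.5721, 0.1298, 0.0555]
tcp_rot: [0.995, 0.101, 0.004, 0.006]
contact_force: [-4.1, -0.8, -4.4]
gripper_width: 0.0293
```

Advancing at about 4 N, so bed friction was the obstacle. Continuing.

```bash
for i in 1 2; do python3 -m inch '[0.6,0.1,0,0, 1.2,0.2,0,0, 1.8,0.4,0,0, 2.4,0.5,0,0, 2.9,0.6,0,0, 2.9,0.6,0,0]'|sed -n '1,5p';done
```

```text
time: 32.1
tool_pos: [0.5753, 0.1305, 0.0556]
tcp_rot: [0.995, 0.101, 0.004, 0.006]
contact_force: [-2.8, -0.9, -5.8]
gripper_width: 0.0292
time: 32.85
tool_pos: [0.5786, 0.1312, 0.0556]
tcp_rot: [0.995, 0.101, 0.005, 0.006]
contact_force: [-1.6, -1.0, -8.1]
gripper_width: 0.0294
```

Past the balls (about 10.5 mm beyond first contact). The flange now lifts slightly against the plate, so I'm lowering 0.8 mm and going on to the stop.

```bash
python3 -m inch '[0,0,-0.4,0, 0.5,0.1,-0.8,0, 1,0.2,-0.8,0, 1.5,0.3,-0.8,0, 2,0.4,-0.8,0, 2.5,0.5,-0.8,0, 3,0.6,-0.8,0, 3,0.6,-0.8,0]'|sed -n '1,5p'; python3 -m inch '[0.5,0.1,0,0, 1,0.2,0,0, 1.5,0.3,0,0, 2,0.4,0,0, 2,0.4,0,0]'|sed -n '1,5p'
```

```text
time: 33.85
tool_pos: [0.5821, 0.1319, 0.0551]
tcp_rot: [0.995, 0.101, 0.005, 0.006]
contact_force: [0.7, 0.0, -2.5]
gripper_width: 0.0292
time: 34.48
tool_pos: [0.5839, 0.1322, 0.055]
tcp_rot: [0.995, 0.101, 0.005, 0.006]
contact_force: [-1.5, -0.3, -1.3]
gripper_width: 0.0294
```

```bash
python3 -m inch '[0.5,0.1,0,0, 1,0.2,0,0, 1.5,0.3,0,0, 2,0.4,0,0, 2,0.4,0,0]'|sed -n '1,5p'; python3 -m inch '[0.4,0.1,0,0, 0.8,0.2,0,0, 1.2,0.2,0,0, 1.2,0.2,0,0]'|sed -n '1,5p'
```

```text
time: 35.1
tool_pos: [0.5841, 0.1323, 0.0549]
tcp_rot: [0.995, 0.101, 0.003, 0.006]
contact_force: [-6.9, -1.2, 3.4]
gripper_width: 0.0289
time: 35.6
tool_pos: [0.5841, 0.1323, 0.0548]
tcp_rot: [0.995, 0.101, 0.002, 0.006]
contact_force: [-6.4, -2.0, 3.1]
gripper_width: 0.0294
```

Rigid stop at 16.2 mm past first ball contact, as expected for home (16 mm). Letting go and rising.

```bash
python3 -m inch '[0,0,0,0, 0,0,0,0, 0,0,0,0, 0,0,0,0]' 0.2|sed -n '1,5p'; python3 -m inch '[0,0,30,0, 0,0,70,0, 0,0,110,0, -40,0,150,0, -80,0,170,0, -100,-30,170,0, -100,-80,170,0, -100,-130,170,0, -100,-180,170,0,-100,-230,170,0,-100,-230,170,0]'|sed -n '1,5p'
cat > chk.py <<'E'
from h import *
from scipy.optimize import least_squares
s=cam('side');v,u=np.mgrid[170:285,240:380]
c=cam('top');a=cv2.resize(c['color'][203:308,258:338],None,fx=5,fy=5,interpolation=cv2.INTER_CUBIC)
b=cv2.resize(s['color'][180:285,290:370],None,fx=5,fy=5,interpolation=cv2.INTER_CUBIC);cv2.imwrite('pics/p7.png',np.hstack([a,b]))
yaw=np.radians(11.69);R=np.array([[np.cos(yaw),-np.sin(yaw)],[np.sin(yaw),np.cos(yaw)]]);o=np.array([.5709,.1302])
P=np.array([pt(s,x,y,s['depth'][y,x]) for x,y in zip(u.ravel(),v.ravel())]);J=(P[:,:2]-o)@R
for lo,hi in((.045,.09),(.045,.065),(.07,.09)):
    m=(P[:,2]>lo)&(P[:,2]<hi)&(abs(J[:,0]-.01)<.03)&(abs(J[:,1])<.025)
    r=least_squares(lambda p:np.hypot(*(J[m]-p).T)-.015,[.01,0],loss='soft_l1',f_scale=.001); print(m.sum(),'post jack',r.x)
print('top z of post',P[(abs(J[:,0]-.012)<.02)&(abs(J[:,1])<.02),2].max(),get_obs()['time'])
E
python3 chk.py
```

```text
time: 36.1
tool_pos: [0.5847, 0.1324, 0.0551]
tcp_rot: [0.995, 0.101, 0.002, 0.006]
contact_force: [-0.7, -0.2, -0.2]
gripper_width: 0.0527
time: 37.48
tool_pos: [0.4847, -0.1005, 0.2253]
tcp_rot: [0.995, 0.098, 0.002, 0.007]
contact_force: [0.7, 0.2, 0.4]
gripper_width: 0.053
225 post jack [ 1.32055909e-02 -1.10568529e-05]
97 post jack [0.01313977 0.00012646]
102 post jack [ 1.33039159e-02 -3.72579042e-05]
top z of post 0.11318431529154765 37.575
```

View pics/p7.png

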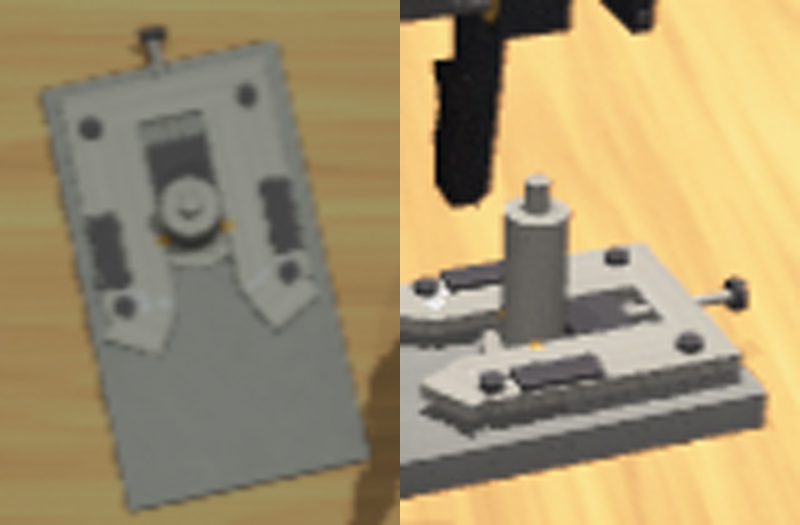

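The post is upright and on the centre line, with the balls behind it and its barrel against the stop. It sits 16.3 mm past the ball-contact position (16 mm expected). Handing in.

```bash
python3 -c "
from h import *
bot.close_job();print(get_obs()['time'])"
```

```text
the job is handed in; nothing more can be done
the job is handed in; nothing more can be done
```

The post is in the slot, upright and home against the stop, and I've let go and handed the job in at about 38 s of the 64 s. The hand-in gave no verdict.

**What I did:** I stood the post on the bed in front of the slot, slid it in with its flange under the plate and took it past the detent balls to the stop. My first push at the balls stalled on bed friction and made the tool lean by about 0.04 rad. I let go, levelled the tool on free bench, regripped lower and took the weight off the bed; it then passed at about 4 N.

**Last checks, after letting go:**
- **Position:** the post sits at about x +13.2 mm, y 0.0 mm in the jack's frame.
- **Home:** that is 16.3 mm past where it met the balls, against 16 mm expected. A rigid stop was felt at 16.2 mm with about 7 N.
- **Upright:** its lower and upper barrel agree within 0.2 mm, and the gripper is well clear of everything.

**Did not go to plan or not checked:**
- **Bench press:** while I was levelling the tool, the fingertips pressed on the bench with up to about 39 N downward plus 20 N sideways. That is above the gentle level intended, and about 44 N combined. The 40 N limit names the arm and the gripper's body; these were the fingertips.
- **Bed load:** one stalled push reached about 11 N along the slot with 13 N pressing down on the bed. I estimate that came close to the 38 N post-to-jack limit. I saw no sign it was passed, but I could not measure that sum.
- **Pin height:** the camera puts the top of the pin at 113 mm against 110 mm expected, which I take as depth noise.
- **Seat pin and bystanders:** I inferred the seat pin from the position rather than reading it. I did not measure the bystanders again, but nothing was moved near them after I picked up the post.

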